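Re-aim the damper vise

ROBOT

A 7-joint arm with a two-finger parallel gripper is mounted at the origin on the work surface. World frame = base frame: x ahead of the robot, y to its left, z up, the work surface at z = 0. Lengths are in mm, angles in rad, forces in N, time in s.
With the tool pointing down it reaches from about 400 to 875 mm from the base axis. Payload 6.5 kg.
Tool frame: the origin (TCP) lies midway between the tips of the shut fingers; the grasp point (between the pads) lies ctrl.grip_depth behind it (ctrl.grip_depth is the distance from the TCP to the grasp point, in mm); z points along the fingers, y is the line along which they close (so a half turn about z gives the same grasp; the last joint's range is limited). The gripper opens to 85 mm and grips with 20 to 120 N. Pads are 22 mm wide; open, the fingers measure 114 mm over their backs; the gripper's body (76 mm by 85 mm) begins 54 mm behind the grasp point. The pads swing forward as they close: fully open they stand 13 mm farther back than shut.
Start: joints at [-1.263, 0.536, -0.004, 1.538, 0.003, 1.067, -0.071], TCP at [237.346, 605.109, 231.29] pointing down, gripper open.
Joint ranges: [-2.7, 2.7], [-0.37, 2.16], [-1.27, 1.26], [0.24, 2.4], [-1.31, 4.45], [0.19, 1.91], [-2.76, 2.76]. Speed limits (rad/s): [2.39, 2.39, 3.14, 3.14, 3.14, 3.14, 3.14].

INTERFACE

Orientations are given as a rotation vector (axis times angle).
In Python, from cell import readout, cams, ctrl gives the robot as it stands.
- The arm moves only by the tool jog_arm, never from a script. Its argument "plan" is a list of rows, each an object with "dp": the shift along the tool's x, y, z each as a share of 0.12 m, from -1 to 1, a list of three; "dr": the turn, a rotation vector about the tool's x, y, z each as a share of pi rad, from -1 to 1, a list of three. In form: [{"dp": [tx, ty, tz], "dr": [rx, ry, rz]}, ...]. A call has 1 to 8 rows; each row shifts and turns the commanded pose from where the row before left it, along the tool's axes as they then stand; what a row does not reach is not made up. A row lasts 1/12 s, in which the tool goes at most 41.7 mm and 7.16 degrees, less where a joint would pass 70% of its speed; a pose out of reach is approached as far as the arm can. A call with a number of a shift or a turn outside -1 to 1 is refused whole. A call with a gripper value outside its range is refused whole. "claw" is the gripper command: -1 is fully open, 1 is shut, values between are in proportion, set as the call begins (left out, the last holds). The fingers move at their own pace and stop on an object; the grip force is fixed at half the most. Time passes only in rows, so rows that do not move let the fingers close. It gives the time, the measured TCP pose, the force, the opening and the grip force at its end, in the units of the state.
- readout.sense(): the state, without advancing time (a new reading comes with each control period).
- cams.capture(name): name is "side" or "top"; returns a dict with "pixels" (384x512x3 uint8, red, green, blue), "camera_matrix" (3x3 intrinsics, pixels), "R" (3x3) and "t" (3): a world point X has camera coordinates R X + t. Camera axes: x right, y down, z forward; pixel columns grow to the right and rows downward; lengths in mm; the calibration is good to about 2 mm. A picture is of the moment at which its call begins. There is no depth.
- ctrl.sign_off(): hands the job in; it is judged then, once.
The state is a dict: "time_s": time; "joint_positions": joint angles; "dq": joint speeds; "effort": joint torques, N m; "ee_pos": TCP position; "tcp_rot": TCP orientation; "wrist_force": force on the tool from outside, world axes, zero at the start; "wrist_torque": the same for the moment, N m; "grip_width": finger opening in mm; "finger_force": force on a finger pad.
Only numpy, scipy, OpenCV 4.12 (cv2) and the standard library are available. Lean on these libraries where they do the work, as an engineer would, in place of code of your own. Each camera call takes 0.05 s, during which the arm holds its last target. There are 200 camera calls.

TASK

Loosen the T-handle on the swivel base of the bench vise by turning it anticlockwise about a sixth of a turn or more, then swing the vise round by the bare shaft of the damper it holds until its pointer stands at the sliding mark on the dial, leaving the mark where it is. With the pointer at the mark, turn the T-handle back clockwise until it is tight again.

Things in the scene. Friction and masses are not known exactly. Their poses are not given: they have to be found in the camera images.
- clamp_grip (a point): Centre of the black T-handle on the lug of the vise's round base: bar 64 mm long (own x), 14 mm thick (y), 26 mm high, 73 to 99 mm over the bench; lug top at 45 mm. It stands 135 mm from the swivel axis and turns in place about a vertical axis through this point, taking up to 0.3 N m. The one on the small aluminium block is not part of the job.
- clamp (a joint): Angle of that T-handle (rad): 0 = tight (stop), growing anticlockwise seen from above to 1.4 = slack (stop). Below about 0.4 it brakes the vise, above 0.6 the vise head swings freely. It stays where it is left.
- shaft_grip (a point): Point on the bare steel damper shaft (16 mm thick, level, axis 145 mm over the bench) to hold. The shaft runs along this point's y, outward from the upright swivel axis 110 mm away; z is up. Vise jaws: 70 mm inward, 165 mm high. It is fixed in the vise head and swings with it on a level arc (0.75 rad either side of the middle). Freed, about 4 N here moves it; it stays where left.
- pointer_tip (a point): Tip of the small aluminium pointer on the vise head, over the dial, 88 mm from the swivel axis on the side opposite the shaft (the axis lies on the line from here to shaft_grip, seen from above), 32 mm over the bench. It swings with the head.
- mark_tip (a point): Inner point of the aluminium arrow-shaped mark (12 mm wide) on the rim of the graduated dial, 90 mm from the swivel axis, 31 mm over the bench. It shows where the pointer must stand and is not to be moved. At the start it lies anticlockwise (from above) of the pointer.

How it is judged (in metres and radians):
On the way, in this order (a step that is already met when the one before it is completed fails the run):
1. the T-handle is slackened (at least 0.6 rad) (value of joint clamp above 0.6 rad), for 0.1 s.
2. with the T-handle slack, the pointer is brought within 16 mm of the mark (value of joint clamp above 0.5 rad and horizontal distance between pointer_tip and mark_tip below 0.016 m), for 0.2 s.
At the end, for the whole second after the job is handed in: The pointer tip stands within 16 mm (about 10 degrees) of the mark's point and the T-handle is tight (below 0.25 rad) (value of joint clamp below 0.25 rad and horizontal distance between pointer_tip and mark_tip below 0.016 m); the robot touches nothing.
It fails at once if the mark is pushed along the dial (by 12 mm or more) (distance of mark_tip from where it was at the start of the episode above 0.012 m).
It also fails if it takes over 58 s, if anything falls off the work surface, if the arm or the gripper's body presses on something with over 40 N, if the wrist force passes 120 N, or if a joint passes its speed limit or range.

## Working session

There is one attempt and no reset: what is moved stays moved. The work goes in short steps, Python scripts to look and compute and a tool call to move; the robot and the scene stay as the last step left them, time stands still between calls to the robot, and variables do not carry over. Pictures are saved under pics/ and viewed, at most 10 in all, crops included, and the job is handed in when it is done.

Besides the shell and the picture viewer there is one more tool, called after "Emit:" by a JSON object that holds its "method" and its "body". jog_arm: Moves the arm, as the interface text tells. Its arguments: {"type":"object","properties":{"plan":{"type":"array","items":{"type":"object","properties":{"dp":{"type":"array","items":{"type":"number","minimum":-1,"maximum":1}},"dr":{"type":"array","items":{"type":"number","minimum":-1,"maximum":1}}}}},"claw":{"type":"number"}},"required":["plan"]}

```bash
mkdir -p pics
cat > h.py <<'E'
import numpy as np, cv2
from scipy.spatial.transform import Rotation as Ro
from cell import readout, cams, ctrl
def cap(n,f=None):
    c=cams.capture(n)
    if f: cv2.imwrite('pics/'+f,np.ascontiguousarray(c['pixels'][:,:,::-1]))
    return c
def ray(c,u,v,z):
    K,R,t=[np.array(c[k],float) for k in('camera_matrix','R','t')]
    d=R.T@np.linalg.solve(K,[u,v,1]); o=-R.T@t
    return o+d*(z-o[2])/d[2]
def proj(c,X):
    K,R,t=[np.array(c[k],float) for k in('camera_matrix','R','t')]
    p=K@(R@np.array(X,float)+t); return p[:2]/p[2]
E
python3 - <<'E'
from h import *
for n in('top','side'):
    c=cap(n,n+'0.png'); print(n,c['camera_matrix'],-np.array(c['R']).T@c['t'],c['R'])
print(readout.sense(),ctrl.grip_depth)
E
```

```text
top [[436.22117434   0.         258.498174  ]
 [  0.         436.22117434 195.32034886]
 [  0.           0.           1.        ]] [448.09406507  33.27965071 922.43995443] [[-2.68652444e-02 -9.99626544e-01 -5.00318696e-03]
 [-9.82679643e-01  2.73271510e-02 -1.83286513e-01]
 [ 1.83354787e-01 -7.50701280e-06 -9.83046806e-01]]
side [[413.45708822   0.         252.01902833]
 [  0.         413.45708822 189.7679954 ]
 [  0.           0.           1.        ]] [ 166.72740979 -380.10129536  611.79525555] [[ 6.80958597e-01 -7.32321904e-01 -1.32023687e-04]
 [-4.73421448e-01 -4.40079241e-01 -7.63021883e-01]
 [ 5.58719537e-01  5.19648814e-01 -6.46372639e-01]]
{'time_s': 0.1, 'joint_positions': array([-1.26315653,  0.53709138, -0.00442197,  1.53872677,  0.00256857,
        1.06730509, -0.07119779]), 'dq': array([-1.29671219e-03,  5.29262652e-04, -1.33845355e-03, -3.79185529e-03,
       -5.63284515e-05,  8.06149927e-07, -1.53266554e-03]), 'effort': array([ 2.14866792e-03, -5.84571254e+01,  1.05148774e+00, -2.59774286e+01,
        1.26168292e-02,  4.66392012e-03,  4.58518130e-06]), 'ee_pos': array([237.18851379, 604.59238925, 230.51875745]), 'tcp_rot': array([-5.83708671e-01, -3.08669505e+00,  2.37647487e-03]), 'wrist_force': array([ 0.66557698, -0.201186  ,  0.08630857]), 'wrist_torque': array([-0.02600889,  0.0609784 ,  0.02009901]), 'finger_force': 0.0, 'grip_width': 85.60188068340746} 18.700000000000003
```

View pics/top0.png

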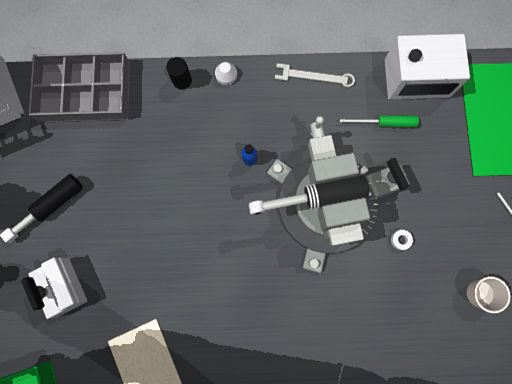

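View pics/side0.png

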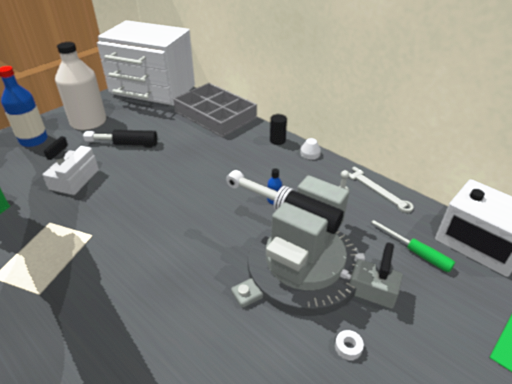

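The top view shows the vise around (325,200), the T-handle at (398,174), and the shaft from (305,198) to (258,207). In the side view the T-handle is at (386,260), with small aluminium pieces near (350,270). I'll zoom in on those.

Run:
```python
import cv2,numpy as np
a=cv2.imread('pics/top0.png')[130:280,235:425]; b=cv2.imread('pics/side0.png')[220:320,320:420]
f=lambda i,s:cv2.resize(i,None,fx=s,fy=s,interpolation=cv2.INTER_CUBIC)
A=f(a,2.2);B=f(b,3.8)
o=np.zeros((400,800,3),np.uint8);o[:A.shape[0],:A.shape[1]]=A;o[:B.shape[0],420:420+B.shape[1]]=B
cv2.imwrite('pics/crop1.png',o)
```

```text
(no output)
```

View pics/crop1.png

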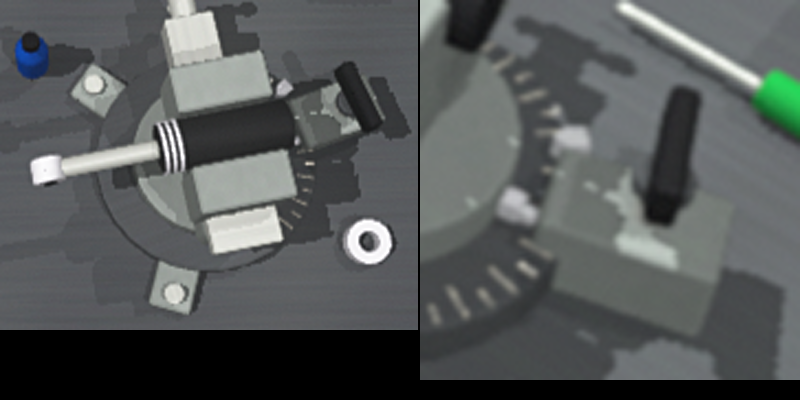

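The left crop shows the shaft, T-handle and mark (top px ≈ (364,170)). The right crop shows two light pieces at side px ≈ (360,256) and (346,274), which should be the mark and the pointer. I'll now compute positions.

Run:
```python
from h import *
T=cap('top');S=cap('side')
p=lambda n,x:print(n,np.round(x,1))
g=cv2.cvtColor(T['pixels'],cv2.COLOR_RGB2HSV)
# shaft: light pixels in box
sub=T['pixels'][185:222,262:303].min(2)>130
v,u=np.nonzero(sub);u=u+262;v=v+185
ln=cv2.fitLine(np.float32(np.c_[u,v]),cv2.DIST_HUBER,0,.01,.01).ravel();print('shaft px',ln,len(u))
a=ray(T,ln[2]-20*ln[0],ln[3]-20*ln[1],145);b=ray(T,ln[2]+20*ln[0],ln[3]+20*ln[1],145);p('shaft',[a,b])
if a[1]<b[1]:a,b=b,a
d=(a-b)/np.linalg.norm(a-b);p('dir out',d*1000); print('ang',np.arctan2(d[1],d[0]))
p('mark top',ray(T,363.6,170,31));p('mark side',ray(S,360,256,31));p('ptr side',ray(S,345.5,274.5,32))
# circle centre estimate: axis on shaft line, ptr 88 from axis
for w,h in(('T',99),):
    k=T['pixels'][155:195,385:412].max(2)<40
    v,u=np.nonzero(k);u=u+385;v=v+155
    r=cv2.minAreaRect(np.int32(np.c_[u,v]));print('handle px',r,len(u))
    bx=cv2.boxPoints(r);p('corners',[ray(T,*q,99) for q in bx]);p('c',ray(T,*r[0],99))
for q in((398,174),(390,160),(406,188)):p('h',ray(T,*q,99))
p('side handle top/bot ends',[ray(S,386,247,99),ray(S,386,262,99)])
P=ray(S,345.5,274.5,32);m=b.copy();
n=np.array([-d[1],d[0],0]);print('ptr offset from shaft line',(P-b)@n, 'along',(P-b)@d)
A=P+88*d;p('axis guess',A);p('mark r',[np.linalg.norm((ray(T,363.6,170,31)-A)[:2]),np.linalg.norm((ray(S,360,256,31)-A)[:2])])
p('shaftgrip',A+110*d)
print(readout.sense()['time_s'])
```

```text
shaft px [ 9.8153657e-01 -1.9127452e-01  2.8233542e+02  2.0224361e+02] 397
shaft [[573.2  26.2 145. ]
 [585.2 -45.2 145. ]]
dir out [-166.3  986.1    0. ]
ang 1.737913453367272
mark top [ 662.3 -188.7   31. ]
mark side [ 666.  -185.2   31. ]
ptr side [ 611.4 -189.5   32. ]
handle px ((397.2000732421875, 173.9000244140625), (32.199378967285156, 9.391485214233398), 63.43495178222656) 201
corners [[ 661.5 -216.1   99. ]
 [ 669.5 -233.1   99. ]
 [ 611.5 -255.9   99. ]
 [ 603.7 -239.1   99. ]]
c [ 636.4 -236.1   99. ]
h [ 636.1 -237.6   99. ]
h [ 664.5 -224.5   99. ]
h [ 608.1 -250.6   99. ]
side handle top/bot ends [[ 653.5 -229.1   99. ]
 [ 624.9 -245.    99. ]]
ptr offset from shaft line -1.801375395366448 along -146.64981032840174
axis guess [ 596.7 -102.7   32. ]
mark r [108.1 107.7]
shaftgrip [578.4   5.7  32. ]
0.2
```

Emit:
{"method": "jog_arm", "body": {"plan": [{"dp":[-0.236,-0.221,0]},{"dp":[-0.236,-0.221,0]},{"dp":[-0.236,-0.221,0]},{"dp":[-0.236,-0.221,0]},{"dp":[-0.236,-0.221,0]},{"dp":[-0.236,-0.221,0]},{"dp":[-0.236,-0.221,0]},{"dp":[-0.236,-0.221,0]}], "claw": -0.2}}

```text
$.plan[0]: bad value
```

Emit:
{"method": "jog_arm", "body": {"plan": [{"dp":[-0.236,-0.221,0]},{"dp":[-0.236,-0.221,0]},{"dp":[-0.236,-0.221,0]},{"dp":[-0.236,-0.221,0]},{"dp":[-0.236,-0.221,0]},{"dp":[-0.236,-0.221,0]},{"dp":[-0.236,-0.221,0]},{"dp":[-0.236,-0.221,0]}]}}

```text
$.plan[0]: bad value
```

Emit:
{"method": "jog_arm", "body": {"plan": [{"dp":[-0.236,-0.221,0]},{"dp":[-0.236,-0.221,0]},{"dp":[-0.236,-0.221,0]},{"dp":[-0.236,-0.221,0]},{"dp":[-0.236,-0.221,0]},{"dp":[-0.236,-0.221,0]},{"dp":[-0.236,-0.221,0]},{"dp":[-0.236,-0.221,0]}]}}

```text
$.plan[0]: bad value
```

Emit:
{"method": "jog_arm", "body": {"plan": [{"dr":[0,0,0.038]},{"dr":[0,0,0.038]},{"dr":[0,0,0.038]},{"dr":[0,0,0.038]},{"dr":[0,0,0.038]},{"dr":[0,0,0.038]},{"dr":[0,0,0.038]},{"dr":[0,0,0.038]}]}}

```text
$.plan[0]: bad value
```

Emit:
{"method": "jog_arm", "body": {"plan": [{"dr":[0,0,0.038]},{"dr":[0,0,0.038]},{"dr":[0,0,0.038]},{"dr":[0,0,0.038]},{"dr":[0,0,0.038]},{"dr":[0,0,0.038]},{"dr":[0,0,0.038]},{"dr":[0,0,0.038]}]}}

```text
$.plan[0]: bad value
```

Emit:
{"method": "jog_arm", "body": {"plan": [{"dr":[0,0,0.038]},{"dr":[0,0,0.038]},{"dr":[0,0,0.038]},{"dr":[0,0,0.038]},{"dr":[0,0,0]}]}}

```text
$.plan[0]: bad value
```

Both dp and dr are required in every row.

Emit:
{"method": "jog_arm", "body": {"plan": [{"dp":[-0.236,-0.221,0],"dr":[0,0,0]},{"dp":[-0.236,-0.221,0],"dr":[0,0,0]},{"dp":[-0.236,-0.221,0],"dr":[0,0,0]},{"dp":[-0.236,-0.221,0],"dr":[0,0,0]},{"dp":[-0.236,-0.221,0],"dr":[0,0,0]},{"dp":[-0.236,-0.221,0],"dr":[0,0,0]},{"dp":[-0.236,-0.221,0],"dr":[0,0,0]},{"dp":[-0.236,-0.221,0],"dr":[0,0,0]}], "claw": -0.2}}

```text
time_s: 0.87
ee_pos: [371.2, 323.0, 231.3]
tcp_rot: [0.584, 3.087, 0.0]
wrist_force: [0.9, 0.6, -0.2]
grip_width: 51.4
finger_force: 0.0
```

Emit:
{"method": "jog_arm", "body": {"plan": [{"dp":[-0.236,-0.221,0],"dr":[0,0,0]},{"dp":[-0.236,-0.221,0],"dr":[0,0,0]},{"dp":[-0.236,-0.221,0],"dr":[0,0,0]},{"dp":[-0.236,-0.221,0],"dr":[0,0,0]},{"dp":[-0.236,-0.221,0],"dr":[0,0,0]},{"dp":[-0.236,-0.221,0],"dr":[0,0,0]},{"dp":[-0.236,-0.221,0],"dr":[0,0,0]},{"dp":[-0.236,-0.221,0],"dr":[0,0,0]}]}}

```text
time_s: 1.53
ee_pos: [504.7, 42.9, 231.4]
tcp_rot: [0.583, 3.087, 0.0]
wrist_force: [0.2, 1.0, -0.7]
grip_width: 51.2
finger_force: 0.0
```

Emit:
{"method": "jog_arm", "body": {"plan": [{"dp":[-0.236,-0.221,0],"dr":[0,0,0]},{"dp":[-0.236,-0.221,0],"dr":[0,0,0]},{"dp":[-0.236,-0.221,0],"dr":[0,0,0]},{"dp":[-0.236,-0.221,0],"dr":[0,0,0]},{"dp":[-0.236,-0.221,0],"dr":[0,0,0]},{"dp":[-0.236,-0.221,0],"dr":[0,0,0]},{"dp":[-0.236,-0.221,0],"dr":[0,0,0]},{"dp":[-0.236,-0.221,0],"dr":[0,0,0]}]}}

```text
time_s: 2.2
ee_pos: [638.1, -237.2, 231.1]
tcp_rot: [-0.583, -3.087, -0.0]
wrist_force: [1.3, 0.0, 0.2]
grip_width: 51.4
finger_force: 0.0
```

Emit:
{"method": "jog_arm", "body": {"plan": [{"dp":[0,0,0],"dr":[0,0,0.038]},{"dp":[0,0,0],"dr":[0,0,0.038]},{"dp":[0,0,0],"dr":[0,0,0.038]},{"dp":[0,0,0],"dr":[0,0,0.038]},{"dp":[0,0,0],"dr":[0,0,0.038]},{"dp":[0,0,0],"dr":[0,0,0.038]},{"dp":[0,0,0],"dr":[0,0,0.038]},{"dp":[0,0,0],"dr":[0,0,0.038]}]}}

```text
time_s: 2.87
ee_pos: [637.6, -235.3, 231.0]
tcp_rot: [-1.944, -2.467, 0.0]
wrist_force: [-0.0, -0.1, 0.2]
grip_width: 51.4
finger_force: 0.0
```

Emit:
{"method": "jog_arm", "body": {"plan": [{"dp":[0,0,0],"dr":[0,0,0.038]},{"dp":[0,0,0],"dr":[0,0,0.038]},{"dp":[0,0,0],"dr":[0,0,0.038]},{"dp":[0,0,0],"dr":[0,0,0.038]},{"dp":[0,0,0],"dr":[0,0,0.038]},{"dp":[0,0,0],"dr":[0,0,0.038]},{"dp":[0,0,0],"dr":[0,0,0.038]},{"dp":[0,0,0],"dr":[0,0,0.038]}]}}

```text
time_s: 3.53
ee_pos: [637.7, -235.3, 231.0]
tcp_rot: [-2.86, -1.298, 0.0]
wrist_force: [-0.4, 0.4, 0.2]
grip_width: 51.3
finger_force: 0.0
```

Emit:
{"method": "jog_arm", "body": {"plan": [{"dp":[0,0,0],"dr":[0,0,0.038]},{"dp":[0,0,0],"dr":[0,0,0.038]},{"dp":[0,0,0],"dr":[0,0,0.038]},{"dp":[0,0,0],"dr":[0,0,0.038]},{"dp":[0,0,0],"dr":[0,0,0]},{"dp":[0,0,0],"dr":[0,0,0]}]}}

```text
time_s: 4.03
ee_pos: [637.6, -235.3, 230.9]
tcp_rot: [3.084, 0.6, -0.001]
wrist_force: [0.9, 0.5, -0.2]
grip_width: 51.4
finger_force: 0.0
```

Emit:
{"method": "jog_arm", "body": {"plan": [{"dp":[0,0,0.25],"dr":[0,0,0]},{"dp":[0,0,0.25],"dr":[0,0,0]},{"dp":[0,0,0.25],"dr":[0,0,0]},{"dp":[0,0,0.2],"dr":[0,0,0]},{"dp":[0,0,0.15],"dr":[0,0,0]},{"dp":[0,0,0.15],"dr":[0,0,0]},{"dp":[0,0,0.1],"dr":[0,0,0]},{"dp":[0,0,0],"dr":[0,0,0]}]}}

```text
time_s: 4.7
ee_pos: [636.2, -234.5, 66.6]
tcp_rot: [-3.082, -0.597, 0.005]
wrist_force: [-0.7, -0.5, -0.7]
grip_width: 51.0
finger_force: 0.0
```

Emit:
{"method": "jog_arm", "body": {"plan": [{"dp":[0,0,0],"dr":[0,0,0]},{"dp":[0,0,0],"dr":[0,0,0]},{"dp":[0,0,0],"dr":[0,0,0]},{"dp":[0,0,0],"dr":[0,0,0]},{"dp":[0,0,0],"dr":[0,0,0]},{"dp":[0,0,0],"dr":[0,0,0]}], "claw": 1}}

```text
time_s: 5.2
ee_pos: [639.8, -240.0, 73.5]
tcp_rot: [3.078, 0.591, 0.008]
wrist_force: [0.2, -5.4, 6.8]
grip_width: 12.7
finger_force: 78.9
```

Emit:
{"method": "jog_arm", "body": {"plan": [{"dp":[0,0.04,0],"dr":[0,0,0]},{"dp":[0,0,0],"dr":[0,0,-0.036]},{"dp":[0,0,0],"dr":[0,0,-0.036]},{"dp":[0,0,0],"dr":[0,0,-0.036]},{"dp":[0,0,0],"dr":[0,0,-0.036]},{"dp":[0,0,0],"dr":[0,0,-0.036]},{"dp":[0,0,0],"dr":[0,0,-0.036]},{"dp":[0,0,0],"dr":[0,0,-0.036]}]}}

```text
time_s: 5.87
ee_pos: [639.9, -240.0, 73.5]
tcp_rot: [-2.612, -1.745, -0.003]
wrist_force: [-8.7, 5.7, 18.5]
grip_width: 12.2
finger_force: 74.7
```

Emit:
{"method": "jog_arm", "body": {"plan": [{"dp":[0,0,0],"dr":[0,0,-0.036]},{"dp":[0,0,0],"dr":[0,0,-0.036]},{"dp":[0,0,0],"dr":[0,0,0]},{"dp":[0,0,0],"dr":[0,0,0]}]}}

```text
time_s: 6.2
ee_pos: [640.0, -240.0, 73.4]
tcp_rot: [-2.403, -2.023, -0.004]
wrist_force: [-7.5, 5.0, 18.5]
grip_width: 12.8
finger_force: 74.7
```

Emit:
{"method": "jog_arm", "body": {"plan": [{"dp":[0,0,0],"dr":[0,0,0]},{"dp":[0,0,0],"dr":[0,0,0]},{"dp":[0,0,0],"dr":[0,0,0]},{"dp":[0,0,-0.15],"dr":[0,0,0]},{"dp":[0,0,-0.3],"dr":[0,0,0]},{"dp":[0,0,-0.3],"dr":[0,0,0]},{"dp":[0,0,-0.3],"dr":[0,0,0]},{"dp":[0,0,-0.25],"dr":[0,0,0]}], "claw": -0.2}}

```text
time_s: 6.87
ee_pos: [639.6, -240.8, 228.3]
tcp_rot: [2.404, 2.02, 0.001]
wrist_force: [0.1, 0.4, 0.4]
grip_width: 51.1
finger_force: 0.0
```

Emit:
{"method": "jog_arm", "body": {"plan": [{"dp":[0,0,0],"dr":[0,0,-0.036]},{"dp":[0,0,0],"dr":[0,0,-0.036]},{"dp":[0,0,0],"dr":[0,0,-0.035]},{"dp":[0,0,0],"dr":[0,0,0]}]}}

```text
time_s: 7.2
ee_pos: [639.3, -240.4, 225.9]
tcp_rot: [2.028, 2.399, 0.0]
wrist_force: [-0.5, -0.5, 0.6]
grip_width: 51.1
finger_force: 0.0
```

Emit:
{"method": "jog_arm", "body": {"plan": [{"dp":[0.259,-0.0225,0],"dr":[0,0,0]},{"dp":[0.259,-0.0225,0],"dr":[0,0,0]},{"dp":[0.259,-0.0225,0],"dr":[0,0,0]},{"dp":[0.259,-0.0225,0],"dr":[0,0,0]},{"dp":[0.259,-0.0225,0],"dr":[0,0,0]},{"dp":[0.259,-0.0225,0],"dr":[0,0,0]},{"dp":[0.259,-0.0225,0],"dr":[0,0,0]},{"dp":[0.259,-0.0225,0],"dr":[0,0,0]}]}}

```text
time_s: 7.87
ee_pos: [577.0, 2.9, 225.4]
tcp_rot: [2.038, 2.391, -0.0]
wrist_force: [0.4, 0.5, 0.1]
grip_width: 51.3
finger_force: 0.0
```

Run:
```python
from h import *
s=readout.sense();print(s['ee_pos'],s['tcp_rot'],s['time_s'])
a=cap('top')['pixels'][100:290,150:430,::-1];b=cap('side')['pixels'][150:320,200:420,::-1]
f=lambda i,s:cv2.resize(np.ascontiguousarray(i),None,fx=s,fy=s,interpolation=cv2.INTER_CUBIC)
A=f(a,1.4);B=f(b,1.8)
o=np.zeros((310,800,3),np.uint8);o[:A.shape[0],:A.shape[1]]=A;o[:B.shape[0],400:400+B.shape[1]]=B
cv2.imwrite('pics/crop2.png',o)
```

```text
[577.03947022   2.86824624 225.38452199] [ 2.03767632e+00  2.39111796e+00 -1.43500986e-04] 7.8667
```

View pics/crop2.png

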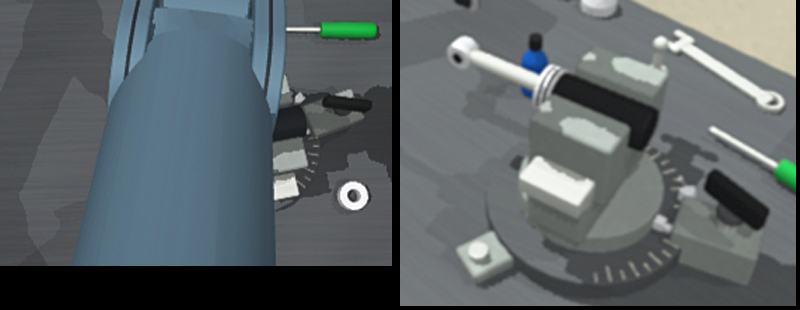

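The T-handle has turned: its bar now points across at side crop (737,198). The vise is unmoved, and the gripper is just above the crop over the shaft. Next I'll descend and grip the shaft.

Emit:
{"method": "jog_arm", "body": {"plan": [{"dp":[0,0,0.2],"dr":[0,0,0]},{"dp":[0,0,0.2],"dr":[0,0,0]},{"dp":[0,0,0.15],"dr":[0,0,0]},{"dp":[0,0,0.15],"dr":[0,0,0]},{"dp":[0,0,0.12],"dr":[0,0,0]},{"dp":[0,0,0],"dr":[0,0,0]}]}}

```text
time_s: 8.47
ee_pos: [575.7, 1.0, 124.2]
tcp_rot: [-2.035, -2.39, 0.006]
wrist_force: [-0.9, -1.0, -0.7]
grip_width: 51.3
finger_force: 0.0
```

Emit:
{"method": "jog_arm", "body": {"plan": [{"dp":[0,0,0],"dr":[0,0,0]},{"dp":[0,0,0],"dr":[0,0,0]},{"dp":[0,0,0],"dr":[0,0,0]},{"dp":[0,0,0],"dr":[0,0,0]},{"dp":[0,0,0],"dr":[0,0,0]}], "claw": 1}}

```text
time_s: 8.88
ee_pos: [578.5, 1.4, 128.2]
tcp_rot: [2.033, 2.394, 0.002]
wrist_force: [-1.5, -1.4, 6.1]
grip_width: 14.1
finger_force: 58.6
```

Run:
```python
from h import *
s=readout.sense();print(s['ee_pos'],s['tcp_rot'],s['wrist_force'],s['time_s'])
# axis: 135 from handle (640,-240), lies on shaft line
b=np.array([585.2,-45.2]);d=np.array([-.1663,.9861]);h=np.array([640,-240.])
for t in np.arange(-90,-40,5):
    A=b+t*d;print(t,A.round(1),np.linalg.norm(A-h).round(1),[ (lambda m:(np.linalg.norm(m).round(1),np.arctan2(m[1],m[0]).round(3)))(np.array(m)-A) for m in((662.3,-188.7),(666,-185.2))])
```

```text
[578.54639554   1.41351518 128.22909735] [2.03256065e+00 2.39350791e+00 2.17320241e-03] [-1.51739471 -1.389805    6.0875421 ] 8.8833
-90 [ 600.2 -133.9] 113.3 [(np.float64(82.8), np.float64(-0.722)), (np.float64(83.4), np.float64(-0.661))]
-85 [ 599.3 -129. ] 118.2 [(np.float64(86.8), np.float64(-0.759)), (np.float64(87.2), np.float64(-0.7))]
-80 [ 598.5 -124.1] 123.1 [(np.float64(90.8), np.float64(-0.792)), (np.float64(91.1), np.float64(-0.736))]
-75 [ 597.7 -119.2] 128.0 [(np.float64(94.9), np.float64(-0.822)), (np.float64(95.0), np.float64(-0.768))]
-70 [ 596.8 -114.2] 133.0 [(np.float64(99.2), np.float64(-0.85)), (np.float64(99.1), np.float64(-0.798))]
-65 [ 596.  -109.3] 137.9 [(np.float64(103.4), np.float64(-0.875)), (np.float64(103.2), np.float64(-0.826))]
-60 [ 595.2 -104.4] 142.8 [(np.float64(107.8), np.float64(-0.899)), (np.float64(107.5), np.float64(-0.851))]
-55 [594.3 -99.4] 147.8 [(np.float64(112.2), np.float64(-0.92)), (np.float64(111.8), np.float64(-0.875))]
-50 [593.5 -94.5] 152.7 [(np.float64(116.6), np.float64(-0.94)), (np.float64(116.1), np.float64(-0.897))]
-45 [592.7 -89.6] 157.7 [(np.float64(121.1), np.float64(-0.959)), (np.float64(120.5), np.float64(-0.917))]
```

Emit:
{"method": "jog_arm", "body": {"plan": [{"dp":[-0.0014,-0.0527,0],"dr":[0,0,-0.0175]},{"dp":[-0.0014,-0.0527,0],"dr":[0,0,-0.0175]},{"dp":[-0.0014,-0.0527,0],"dr":[0,0,-0.0175]},{"dp":[-0.0014,-0.0527,0],"dr":[0,0,-0.0175]},{"dp":[-0.0014,-0.0527,0],"dr":[0,0,-0.0175]},{"dp":[-0.0014,-0.0527,0],"dr":[0,0,-0.0175]},{"dp":[-0.0014,-0.0527,0],"dr":[0,0,-0.0175]},{"dp":[-0.0014,-0.0527,0],"dr":[0,0,-0.0175]}]}}

```text
time_s: 9.55
ee_pos: [532.8, -16.8, 128.2]
tcp_rot: [1.457, 2.779, 0.004]
wrist_force: [2.1, 0.6, 3.0]
grip_width: 14.3
finger_force: 59.7
```

Emit:
{"method": "jog_arm", "body": {"plan": [{"dp":[-0.0014,-0.0527,0],"dr":[0,0,-0.0175]},{"dp":[-0.0014,-0.0527,0],"dr":[0,0,-0.0175]},{"dp":[0,0,0],"dr":[0,0,0]},{"dp":[0,0,0],"dr":[0,0,0]},{"dp":[0,0,0],"dr":[0,0,0]}]}}

```text
time_s: 9.97
ee_pos: [521.8, -25.2, 128.2]
tcp_rot: [1.307, 2.855, 0.001]
wrist_force: [-2.4, -1.4, 9.4]
grip_width: 14.0
finger_force: 60.2
```

Run:
```python
from h import *
a=cap('top')['pixels'][120:270,300:430,::-1];b=cap('side')['pixels'][150:320,200:420,::-1]
f=lambda i,s:cv2.resize(np.ascontiguousarray(i),None,fx=s,fy=s,interpolation=cv2.INTER_CUBIC)
A=f(a,2.5);B=f(b,2.1)
o=np.zeros((380,800,3),np.uint8);o[:A.shape[0],:A.shape[1]]=A;o[:B.shape[0],330:330+B.shape[1]]=B
cv2.imwrite('pics/crop3.png',o)
```

```text
(no output)
```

View pics/crop3.png

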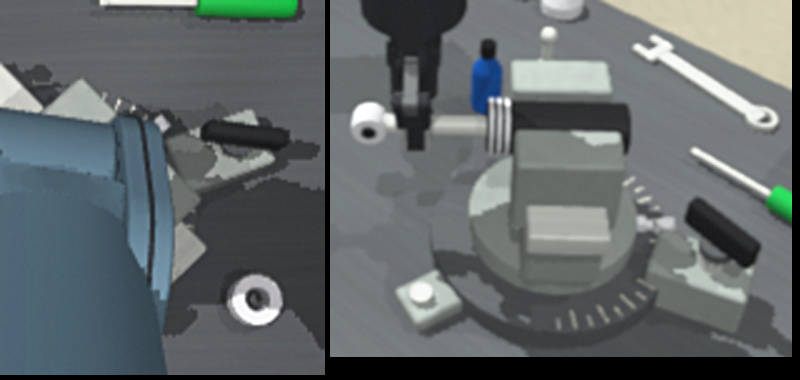

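The side crop shows the pointer at (642,226), radially in line with the mark at (668,223). The mark hasn't moved. I'll release the shaft and go back to the T-handle.

Emit:
{"method": "jog_arm", "body": {"plan": [{"dp":[0,0,0],"dr":[0,0,0]},{"dp":[0,0,0],"dr":[0,0,0]},{"dp":[0,0,0],"dr":[0,0,0]},{"dp":[0,0,-0.15],"dr":[0,0,0]},{"dp":[0,0,-0.25],"dr":[0,0,0]},{"dp":[0,0,-0.25],"dr":[0,0,0]},{"dp":[0,0,-0.22],"dr":[0,0,0]},{"dp":[0,0,0],"dr":[0,0,0]}], "claw": -0.2}}

```text
time_s: 10.73
ee_pos: [524.3, -24.9, 236.2]
tcp_rot: [1.304, 2.85, 0.007]
wrist_force: [1.6, 0.7, 0.5]
grip_width: 51.0
finger_force: 0.0
```

Emit:
{"method": "jog_arm", "body": {"plan": [{"dp":[0,0,0],"dr":[0,0,0.0352]},{"dp":[0,0,0],"dr":[0,0,0.0352]},{"dp":[0,0,0],"dr":[0,0,0.0352]},{"dp":[0,0,0],"dr":[0,0,0.0352]},{"dp":[0,0,0],"dr":[0,0,0.0352]},{"dp":[0,0,0],"dr":[0,0,0.0352]},{"dp":[0,0,0],"dr":[0,0,0.0352]},{"dp":[0,0,0],"dr":[0,0,0.0352]}]}}

```text
time_s: 11.4
ee_pos: [520.9, -24.6, 230.9]
tcp_rot: [-2.409, -2.016, 0.001]
wrist_force: [0.0, 0.2, -0.5]
grip_width: 51.5
finger_force: 0.0
```

Emit:
{"method": "jog_arm", "body": {"plan": [{"dp":[-0.2,0.159,0],"dr":[0,0,0]},{"dp":[-0.2,0.159,0],"dr":[0,0,0]},{"dp":[-0.2,0.159,0],"dr":[0,0,0]},{"dp":[-0.2,0.159,0],"dr":[0,0,0]},{"dp":[-0.2,0.159,0],"dr":[0,0,0]},{"dp":[-0.2,0.159,0],"dr":[0,0,0]},{"dp":[-0.2,0.159,0],"dr":[0,0,0]},{"dp":[-0.2,0.159,0],"dr":[0,0,0]}]}}

```text
time_s: 12.07
ee_pos: [639.2, -240.9, 230.5]
tcp_rot: [-2.403, -2.023, 0.0]
wrist_force: [-0.5, -0.6, 1.0]
grip_width: 51.8
finger_force: 0.0
```

Run:
```python
from h import *
S=cap('side','side4.png')
b=S['pixels'][220:320,320:420,::-1]
cv2.imwrite('pics/crop4.png',cv2.resize(np.ascontiguousarray(b),None,fx=5,fy=5,interpolation=cv2.INTER_CUBIC))
print(ray(S,348.6,257.6,32),ray(S,361,256.2,31),readout.sense()['time_s'])
```

```text
[ 647.73324457 -172.41748449   32.        ] [ 666.81422554 -186.82367357   31.        ] 12.1167
```

View pics/crop4.png

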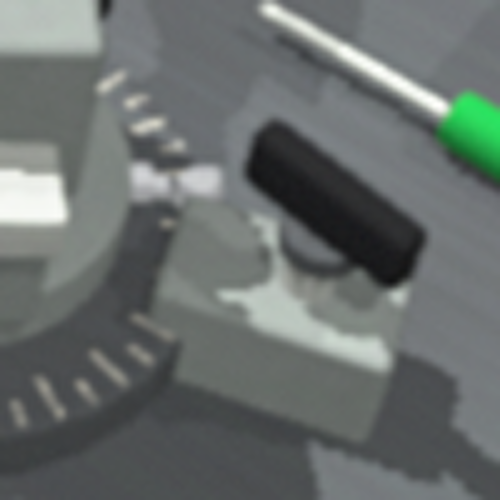

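The pointer and mark are tip to tip at crop (150,180) and (200,180), about 0.05 rad (≈5 mm) apart, so that's good. Next I'll tighten the T-handle.

Emit:
{"method": "jog_arm", "body": {"plan": [{"dp":[0,0,0.25],"dr":[0,0,0]},{"dp":[0,0,0.25],"dr":[0,0,0]},{"dp":[0,0,0.25],"dr":[0,0,0]},{"dp":[0,0,0.2],"dr":[0,0,0]},{"dp":[0,0,0.15],"dr":[0,0,0]},{"dp":[0,0,0.15],"dr":[0,0,0]},{"dp":[0,0,0.05],"dr":[0,0,0]},{"dp":[0,0,0],"dr":[0,0,0]}]}}

```text
time_s: 12.78
ee_pos: [637.4, -239.1, 73.1]
tcp_rot: [-2.401, -2.021, 0.003]
wrist_force: [-0.1, 0.1, 0.1]
grip_width: 51.3
finger_force: 0.0
```

Emit:
{"method": "jog_arm", "body": {"plan": [{"dp":[0,0,0],"dr":[0,0,0]},{"dp":[0,0,0],"dr":[0,0,0]},{"dp":[0,0,0],"dr":[0,0,0]},{"dp":[0,0,0],"dr":[0,0,0]},{"dp":[0,0,0],"dr":[0,0,0]},{"dp":[0,0,0],"dr":[0,0,0]}], "claw": 1}}

```text
time_s: 13.28
ee_pos: [639.8, -240.3, 76.9]
tcp_rot: [2.402, 2.022, 0.002]
wrist_force: [0.2, 0.4, 6.6]
grip_width: 12.5
finger_force: 60.9
```

Emit:
{"method": "jog_arm", "body": {"plan": [{"dp":[0,0,0],"dr":[0,0,0.036]},{"dp":[0,0,0],"dr":[0,0,0.036]},{"dp":[0,0,0],"dr":[0,0,0.036]},{"dp":[0,0,0],"dr":[0,0,0.036]},{"dp":[0,0,0],"dr":[0,0,0.036]},{"dp":[0,0,0],"dr":[0,0,0.036]},{"dp":[0,0,0],"dr":[0,0,0.036]},{"dp":[0,0,0],"dr":[0,0,0.036]}]}}

```text
time_s: 13.95
ee_pos: [639.5, -240.2, 76.9]
tcp_rot: [3.047, 0.761, 0.003]
wrist_force: [-1.1, 1.3, 7.1]
grip_width: 12.8
finger_force: 61.2
```

Emit:
{"method": "jog_arm", "body": {"plan": [{"dp":[0,0,0],"dr":[0,0,0.03]},{"dp":[0,0,0],"dr":[0,0,0.01]},{"dp":[0,0,0],"dr":[0,0,0]},{"dp":[0,0,0],"dr":[0,0,0]}]}}

```text
time_s: 14.28
ee_pos: [639.5, -240.1, 76.9]
tcp_rot: [3.088, 0.576, 0.003]
wrist_force: [-2.0, 0.9, 7.6]
grip_width: 12.8
finger_force: 61.3
```

```bash
python3 -c "
from h import *
s=readout.sense();print(s['wrist_torque'],s['wrist_force'],s['tcp_rot'])"
```

```text
[ 0.19916526  0.36057586 -0.08404288] [-1.97371286  0.85208244  7.63363584] [3.08786221e+00 5.75915533e-01 2.52640231e-03]
```

Emit:
{"method": "jog_arm", "body": {"plan": [{"dp":[0,0,0],"dr":[0,0,0.012]},{"dp":[0,0,0],"dr":[0,0,0.012]},{"dp":[0,0,0],"dr":[0,0,0]}]}}

```text
time_s: 14.53
ee_pos: [639.5, -240.1, 76.9]
tcp_rot: [3.107, 0.461, 0.002]
wrist_force: [-2.1, 0.3, 7.7]
grip_width: 12.7
finger_force: 64.5
```

```bash
python3 -c "
from h import *
s=readout.sense();print(s['wrist_torque'],s['wrist_force'],s['tcp_rot'])"
```

```text
[0.12029585 0.43876059 1.08800708] [-2.1450634  0.3268922  7.6602577] [3.10662492e+00 4.61304682e-01 1.68246755e-03]
```

The torque has risen to 1.1 N m, so the handle is at its stop. I'll release, retreat and check.

Emit:
{"method": "jog_arm", "body": {"plan": [{"dp":[0,0,0],"dr":[0,0,-0.012]},{"dp":[0,0,0],"dr":[0,0,0]},{"dp":[0,0,0],"dr":[0,0,0]},{"dp":[0,0,0],"dr":[0,0,0]},{"dp":[0,0,-0.15],"dr":[0,0,0]},{"dp":[0,0,-0.3],"dr":[0,0,0]},{"dp":[0,0,-0.3],"dr":[0,0,0]},{"dp":[0,0,-0.3],"dr":[0,0,0]}], "claw": -0.2}}

```text
time_s: 15.2
ee_pos: [638.2, -239.9, 202.4]
tcp_rot: [-3.099, -0.516, 0.002]
wrist_force: [1.1, -0.2, 0.7]
grip_width: 51.3
finger_force: 0.0
```

Emit:
{"method": "jog_arm", "body": {"plan": [{"dp":[0,0,-0.3],"dr":[0,0,0]},{"dp":[0,0,-0.1],"dr":[0,0,0]},{"dp":[0,0,0],"dr":[0,0,0]},{"dp":[0,0,0],"dr":[0,0,0]}]}}

```text
time_s: 15.53
ee_pos: [638.9, -239.8, 249.5]
tcp_rot: [-3.099, -0.517, -0.001]
wrist_force: [-0.6, 0.9, -0.9]
grip_width: 51.2
finger_force: 0.0
```

Run:
```python
from h import *
S=cap('side','side5.png')
b=S['pixels'][220:320,320:420,::-1]
cv2.imwrite('pics/crop5.png',cv2.resize(np.ascontiguousarray(b),None,fx=5,fy=5,interpolation=cv2.INTER_CUBIC))
```

```text
(no output)
```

View pics/crop5.png

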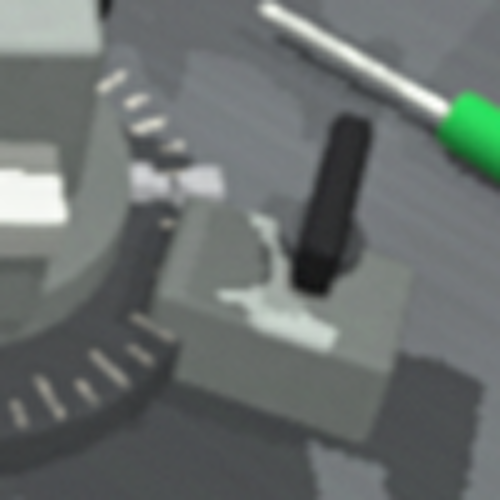

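The T-handle is back at its tight angle (crop (330,205)). The pointer and mark still line up at (150,180) and (200,180).

```bash
python3 -c "
from cell import ctrl
print(ctrl.sign_off())"
```

```text
the job is handed in; nothing more can be done
None
```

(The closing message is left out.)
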